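# Lock the lid of the wide curing pot

### The job

Two curing pots stand on the bench with their lids unlocked. Lock the lid of the wide, low pot: squeeze the two release tabs on its knob together, turn the knob 60 degrees clockwise (seen from above) so that its three arms lie under the lugs on the rim, and let go so that the tabs spring out into the locked notches. Leave the knob of the slim, tall pot unlocked.

Things in the scene. Friction and masses are not known exactly. Their poses are not given: they have to be found in the camera images.
- wide_grip (a point): Knob axis of the wide low curing pot (metal, 150 mm across, lid top 85 mm up, fixed), 40 mm above the lid, at grip height. z up; x turns with the knob and runs through its two white tabs. Knob black, 36 mm across, top 20 mm above this point. Below the tabs are a notched ring, 62 mm across, top 24 mm below this point, and lugs on the rim, tops 25 mm below it: keep fingertips above them.
- wide_knob (a joint): Its knob's angle in rad: near 0 unlocked, growing clockwise seen from above; 1.05 (60 degrees) is the middle of the locked notch (0.87 to 1.22); a stop ends the turn at 1.22. Turns only while both tabs are squeezed in; friction 0.05 N m, stays where left.
- wide_tab_a (a joint): Travel of the tab at +x of wide_grip, m: 0 out, 0.006 fully in; free of the notch beyond 0.0045. An upright plate 20 mm wide, from 20 mm below to 10 mm above wide_grip, outer face 29 mm from the axis when out, 23 mm when in. Spring: 3 N out, 7 N in.
- wide_tab_b (a joint): Travel of the like tab opposite, at -x of wide_grip: across both, 58 mm when out, 46 mm when squeezed.
- slim_grip (a point): The same point on an equal knob on the slim tall pot (104 mm across, lid top 125 mm up, fixed), to be left unlocked.
- slim_knob (a joint): Angle of the slim pot's knob, same meaning; near 0, to be left so.

How it is judged:
By the outcome, as a careful person would: the job done as asked, in the order asked, and still so for the second after the job is handed in, with the robot touching nothing.
It also fails if it takes over 29 s, if anything falls off the work surface, if the arm or the gripper's body presses on something with over 40 N, if the wrist force passes 120 N, or if a joint passes its speed limit or range.

### The arm

A 6-joint arm with a two-finger parallel gripper is mounted at the origin on a cart in front of the work surface, level with it; the furniture and walls round the work are solid. World frame = base frame: x ahead of the robot, y to its left, z up, the work surface at z = 0. Lengths are in m, angles in degrees, forces in N, time in s.
With the tool pointing down it reaches from about 0.375 to 0.975 m from the base axis. Payload 3.8 kg.
Tool frame: the origin (TCP) lies where the fingers leave the gripper's body, on its centre line; the fingertips stand 73 mm ahead of it and the grasp point (between the pads) lies 54 mm ahead of it (ctrl.tcp_to_tips is the distance from the TCP to the fingertips, in m); z points along the fingers, y is the direction in which the jaws open and shut (so a half turn about z gives the same grasp; the last joint's range is limited). The gripper opens to 85 mm and grips with 20 to 120 N. Pads are 22 mm wide; open, the fingers measure 114 mm over their backs; the gripper's body (76 mm by 85 mm) begins 54 mm behind the grasp point. The pads swing forward as they close: fully open they stand 13 mm farther back than shut.
Start: joints at [69.907, 15.12, 91.902, -0, 72.978, -2.114], TCP at [0.208, 0.642, 0.304] pointing down, gripper open.
Joint ranges: [-150.88, 150.88], [-54.13, 125.18], [17.81, 147.31], [-75.09, 255.09], [0, 152.58], [-146.25, 146.25]. Speed limits (degrees/s): [147.25, 147.25, 180, 180, 180, 180].

### API

Orientations are given as a 3x3 rotation matrix whose columns are the frame's x, y, z axes.
In Python, from bench import ctrl gives the robot as it stands. The module is installed in compiled form; this text tells all that it offers. Calls block until the motion is done:
- ctrl.move_to(position, orientation): joint-space move of the TCP to a pose.
- ctrl.line_to(position, ori=None, speed=0.15, stop_force=None): straight line of the TCP; ori=None keeps the orientation; speed is the mean speed in m/s. With stop_force (N) it stops when the force on the tool has changed by that much, and returns True; else False.
- ctrl.movej(angles): joint-space move.
- ctrl.open() and ctrl.gripper_close(): open the fingers fully, or close them until they stop; the grip force is fixed at half the most.
- ctrl.sleep(seconds).
- ctrl.solve_ik(position, orientation): joint angles nearest the present ones, or None.
- ctrl.camera(name): name is "side" or "top"; returns the picture (400x640x3 uint8, red, green, blue); there is no depth.
- ctrl.calibration(name): a dict with "fx", "fy", "cx", "cy" (pixels), "k1" (the pictures are not rectified: a ray, as slopes to the right and down, at radius r is drawn at 1 + k1 r^2 times it, then the intrinsics apply), "position" and "attitude" of the camera in the world. Camera axes: x right, y down, z forward; pixel columns grow to the right and rows downward; lengths in m; the calibration is good to about 2 mm. A picture is of the moment at which its call begins. calibration takes no time and is no camera call.
A pose or a line that the arm cannot do raises ctrl.Unreachable and nothing moves.
- ctrl.sign_off(): hands the job in, once; it reports no verdict.
Readings, each from a call of its own:
- ctrl.current_time_s(): time.
- ctrl.current_joint_pos(): joint angles.
- ctrl.current_joint_velocities(): joint speeds.
- ctrl.current_tau(): joint torques, N m.
- ctrl.current_tool_pos(): TCP position.
- ctrl.current_tcp_rot(): TCP orientation.
- ctrl.current_contact_force(): force on the tool from outside, world axes, zero at the start.
- ctrl.current_moment(): the same for the moment, N m.
- ctrl.current_gripper_width(): opening from 0.0 (shut) to 1.0 (fully open).
Only numpy, scipy, OpenCV 4.12 (cv2) and the standard library are available. Lean on these libraries where they do the work, as an engineer would, in place of code of your own. Each camera call takes 0.05 s, during which the arm holds its last target.

## Working session

There is one attempt and no reset: what is moved stays moved. The work goes in short steps, each a Python script; the robot and the scene stay as the last script left them, time stands still between calls to the robot, and variables do not carry over. Pictures are saved under pics/ and viewed, and the job is handed in when it is done.

```bash
mkdir -p pics; python3 - <<'E'
from bench import ctrl
import cv2
for n in("side","top"):
    im=ctrl.camera(n); cv2.imwrite(f"pics/{n}0.png",im[:,:,::-1]); print(n,ctrl.calibration(n))
print(ctrl.current_time_s(),ctrl.current_tool_pos(),ctrl.current_tcp_rot(),ctrl.tcp_to_tips)
E
```

```text
side {'fx': 488.75729478213736, 'fy': 488.75729478213736, 'cx': 314.66176353881735, 'cy': 199.1252375418966, 'k1': -0.03385964192808516, 'position': array([ 0.53305809, -1.05447772,  0.68868195]), 'attitude': array([[ 0.99937271,  0.01692876, -0.0311062 ],
       [ 0.03535969, -0.42818408,  0.90299949],
       [ 0.00196748, -0.90353296, -0.42851408]])}
top {'fx': 426.30495579425514, 'fy': 426.30495579425514, 'cx': 322.40722629595416, 'cy': 201.4094871763819, 'k1': -0.06868336604457362, 'position': array([ 0.34908393, -0.00664247,  1.04186189]), 'attitude': array([[-3.00879191e-04, -9.89816843e-01,  1.42346502e-01],
       [-9.99897967e-01,  2.33072175e-03,  1.40933505e-02],
       [-1.42816058e-02, -1.42327738e-01, -9.89716551e-01]])}
0.1 [0.20819393 0.64155296 0.30269116] [[-9.51168037e-01  3.08672869e-01 -6.52554475e-04]
 [ 3.08673557e-01  9.51166170e-01 -1.88460332e-03]
 [ 3.89618253e-05 -1.99400075e-03 -9.99998011e-01]] 0.0726
```

View pics/side0.png

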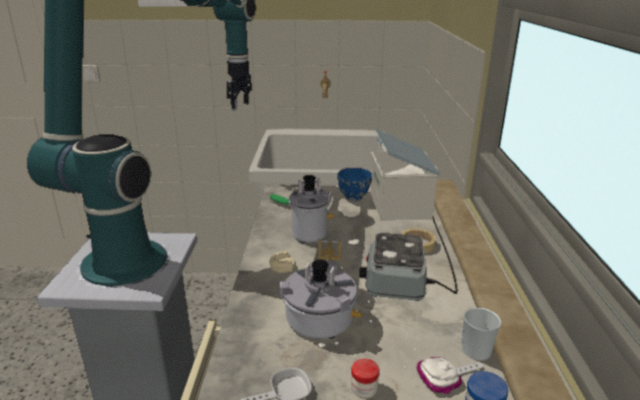

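View pics/top0.png

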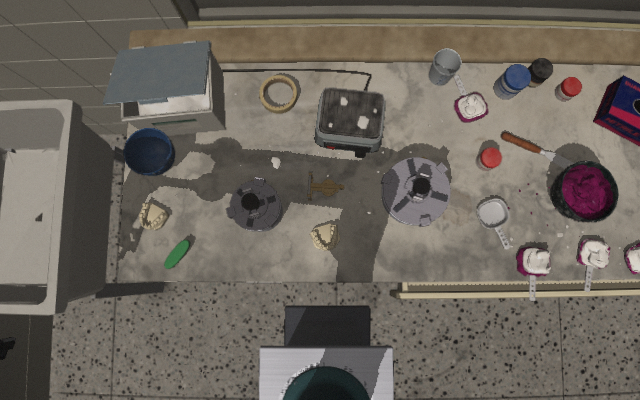

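```bash
python3 - <<'E'
import cv2
a=cv2.imread("pics/top0.png")[145:235,375:460]; cv2.imwrite("pics/tc.png",cv2.resize(a,None,fx=6.5,fy=6.5,interpolation=cv2.INTER_CUBIC))
a=cv2.imread("pics/side0.png")[250:340,270:370]; cv2.imwrite("pics/sc.png",cv2.resize(a,None,fx=6.5,fy=6.5,interpolation=cv2.INTER_CUBIC))
E
```

```text
(no output)
```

View pics/tc.png

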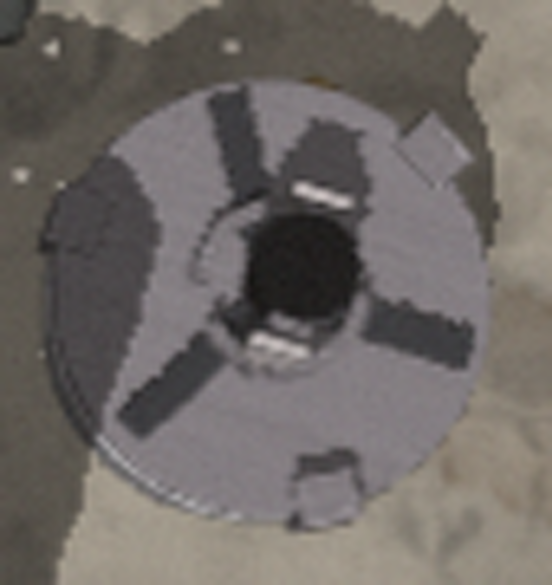

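View pics/sc.png

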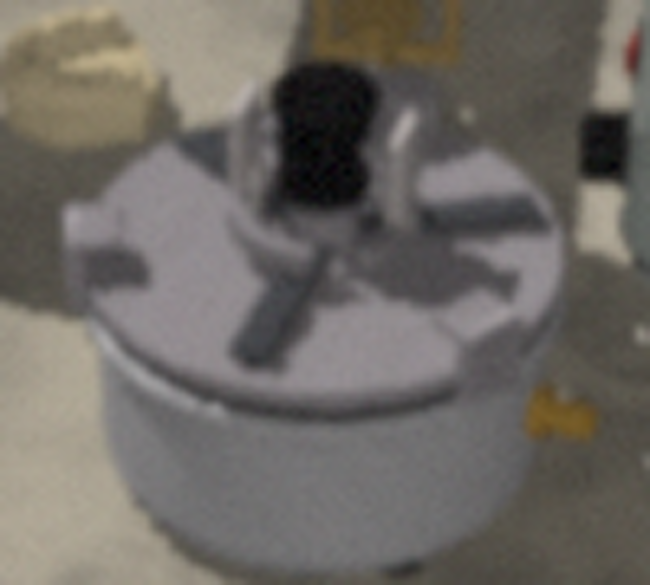

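```bash
cat > h.py <<'E'
import numpy as np,cv2
from bench import ctrl
def ray(n,u,v):
    c=ctrl.calibration(n);K=np.array([[c['fx'],0,c['cx']],[0,c['fy'],c['cy']],[0,0,1]])
    p=cv2.undistortPoints(np.array([[[u,v]]],float),K,np.array([c['k1'],0,0,0.]))[0,0]
    return c['position'],c['attitude']@np.array([p[0],p[1],1])
def onz(n,u,v,z):
    o,d=ray(n,u,v); return o+d*(z-o[2])/d[2]
def proj(n,P):
    c=ctrl.calibration(n);K=np.array([[c['fx'],0,c['cx']],[0,c['fy'],c['cy']],[0,0,1]])
    R=c['attitude'].T
    return cv2.projectPoints(np.array(P,float).reshape(-1,1,3),cv2.Rodrigues(R)[0],-R@c['position'],K,np.array([c['k1'],0,0,0.]))[0][:,0]
E
python3 - <<'E'
from h import *
T=lambda u,v,z:onz("top",375+(u+.5)/6.5-.5,145+(v+.5)/6.5-.5,z)
S=lambda u,v,z:onz("side",270+(u+.5)/6.5-.5,250+(v+.5)/6.5-.5,z)
print("T knob",T(302,265,.145),"lid",T(268,300,.085))
a,b=T(323,194,.135),T(279,346,.135);print("tabs",a,b,(a+b)/2,np.linalg.norm(a-b),np.degrees(np.arctan2(*(a-b)[1::-1])))
print("S knob",S(326,88,.145))
a,b=S(248,88,.135),S(405,112,.135);print("tabs",a,b,(a+b)/2,np.linalg.norm(a-b),np.degrees(np.arctan2(*(b-a)[1::-1])))
E
```

```text
T knob [ 0.51227955 -0.20480062  0.145     ] lid [ 0.51076485 -0.20567466  0.085     ]
tabs [ 0.53817861 -0.21489411  0.135     ] [ 0.4868643  -0.19843623  0.135     ] [ 0.51252145 -0.20666517  0.135     ] 0.05388895617652434 -17.782447497685073
S knob [ 0.51464786 -0.21212329  0.145     ]
tabs [ 0.48945567 -0.19758579  0.135     ] [ 0.53953848 -0.2095202   0.135     ] [ 0.51449707 -0.20355299  0.135     ] 0.0514851247175769 -13.403252446370393
```

```bash
python3 - <<'E'
from h import *
for p in [(120,135),(225,120),(220,60),(190,100)]:
  print(p,onz("top",*p,0.1),onz("top",*p,0.2),onz("top",*p,0.3))
print("slim",onz("top",250,201,.185), "blue bowl",onz("top",149,152,.08))
c,s=0.512,-0.205
for ang in (-17,163):
  t=np.radians(ang)
  y=np.array([np.cos(t),np.sin(t),0]);z=np.array([0,0,-1.]);x=np.cross(y,z)
  for Z in(.26,.177):
    print(ang,Z,ctrl.solve_ik([c,s,Z],np.c_[x,y,z]))
# overlay tab model on top/side for angles
for n,(x0,y0,w,h) in dict(top=(375,145,85,90),side=(270,250,100,90)).items():
  im=cv2.imread(f"pics/{n}0.png")[y0:y0+h,x0:x0+w];im=cv2.resize(im,None,fx=6.5,fy=6.5,interpolation=cv2.INTER_CUBIC)
  for ang,col in((-14,(0,0,255)),(-18,(0,255,0))):
    t=np.radians(ang);e=np.array([np.cos(t),np.sin(t)]);q=np.array([-e[1],e[0]])
    for sg in(1,-1):
      P=[np.r_[np.array([c,s])+sg*.029*e+k*.01*q,zz] for k,zz in((-1,.135),(1,.135),(1,.105),(-1,.105))]
      cv2.polylines(im,[np.int32((proj(n,P)-[x0,y0]+.5)*6.5-.5)],True,col,1)
    K=[[c+.018*np.cos(a),s+.018*np.sin(a),.145] for a in np.linspace(0,6.28,40)]
    cv2.polylines(im,[np.int32((proj(n,K)-[x0,y0]+.5)*6.5-.5)],True,(255,255,0),1)
    K=[[c+.075*np.cos(a),s+.075*np.sin(a),.085] for a in np.linspace(0,6.28,60)]
    cv2.polylines(im,[np.int32((proj(n,K)-[x0,y0]+.5)*6.5-.5)],True,(255,0,255),1)
  cv2.imwrite(f"pics/ov_{n}.png",im)
a=cv2.imread("pics/ov_top.png");b=cv2.imread("pics/ov_side.png")
E
```

```text
(120, 135) [0.64282776 0.48090594 0.1       ] [0.61164019 0.42914162 0.2       ] [0.58045262 0.3773773  0.3       ]
(225, 120) [0.6757203  0.23251594 0.1       ] [0.64104044 0.20712385 0.2       ] [0.60636058 0.18173176 0.3       ]
(220, 60) [0.82547087 0.25065883 0.1       ] [0.7748916  0.22334046 0.2       ] [0.72431232 0.19602209 0.3       ]
(190, 100) [0.72588043 0.31767436 0.1       ] [0.68587494 0.28324078 0.2       ] [0.64586945 0.24880719 0.3       ]
slim [0.47351446 0.15329894 0.185     ] blue bowl [0.60633211 0.41677755 0.08      ]
-17 0.26 [-2.44083905e+01  3.64373957e+00  1.09923593e+02 -2.54444375e-14
  6.64326671e+01 -7.40839046e+00]
-17 0.177 [-2.44083905e+01  8.38972851e+00  1.14208994e+02 -2.54444375e-14
  5.74012773e+01 -7.40839046e+00]
163 0.26 None
163 0.177 None
```

View pics/ov_top.png

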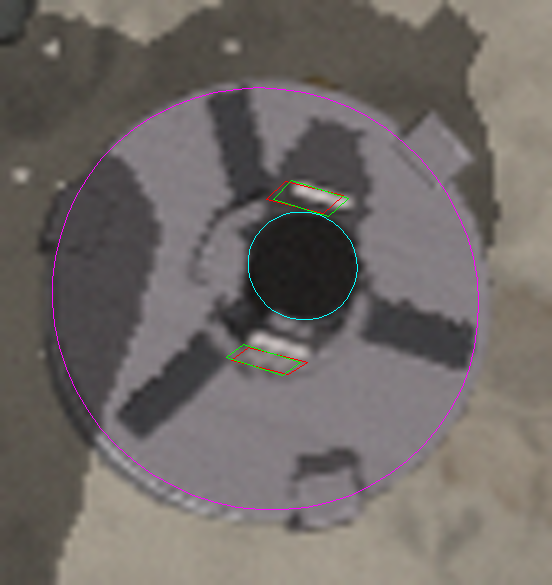

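View pics/ov_side.png

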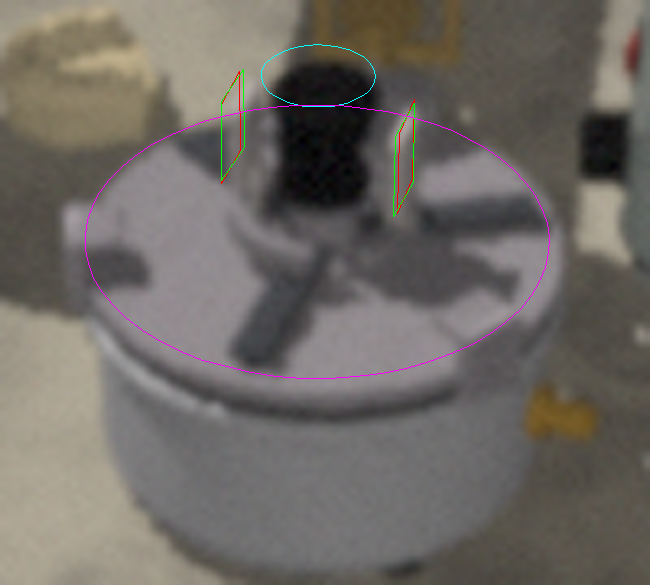

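```bash
cat >> h.py <<'E'
def R(ang):
    t=np.radians(ang);y=np.array([np.cos(t),np.sin(t),0]);z=np.array([0,0,-1.]);return np.c_[np.cross(y,z),y,z]
def crop(n,name,b,f=6):
    x,y,w,h=b;im=ctrl.camera(n)[y:y+h,x:x+w,::-1];cv2.imwrite(name,cv2.resize(im,None,fx=f,fy=f,interpolation=cv2.INTER_CUBIC))
E
python3 - <<'E'
from h import *
r=ctrl.current_tcp_rot()
ctrl.line_to([.165,.51,.32],speed=.2)
ctrl.move_to([.514,-.207,.30],R(-16))
print(ctrl.current_time_s(),ctrl.current_contact_force(),ctrl.current_joint_pos(),ctrl.current_tool_pos())
ctrl.line_to([.514,-.207,.215],speed=.12)
print(ctrl.current_time_s(),ctrl.current_contact_force())
crop("top","pics/t1.png",(355,110,130,130),4.5);crop("side","pics/s1.png",(250,200,130,130),4.5)
E
```

```text
3.7583 [-0.0213538   0.58412994  0.76498793] [-2.44343927e+01  2.18856708e+00  1.07091751e+02  1.64544310e-02
  7.07174392e+01 -8.51084420e+00] [ 0.51429808 -0.20623684  0.30005138]
4.6167 [1.11971207 0.28505368 1.05617427]
```

View pics/s1.png

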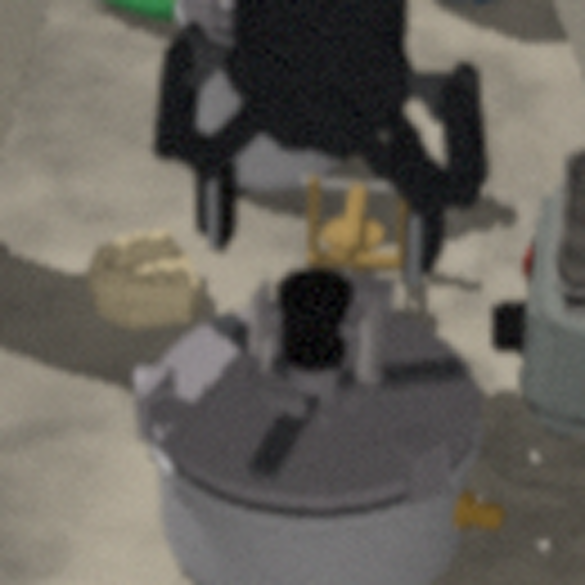

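View pics/t1.png

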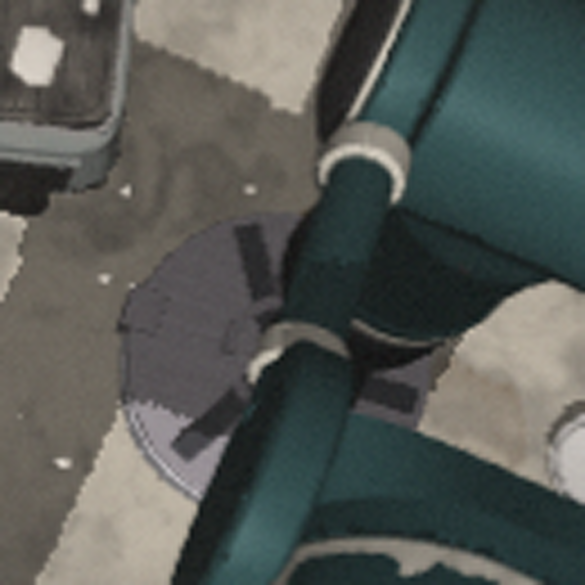

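```bash
python3 - <<'E'
from h import *
print(ctrl.line_to([.514,-.207,.178],speed=.08,stop_force=8))
f0=ctrl.current_contact_force();print(f0,ctrl.current_tool_pos())
crop("side","pics/s2a.png",(250,200,130,130),4.5)
ctrl.gripper_close()
ctrl.sleep(.2)
y=ctrl.current_tcp_rot()[:,1]
f=ctrl.current_contact_force()-f0
print("w",ctrl.current_gripper_width(),"f",f,"along y",f@y,"perp",f@ctrl.current_tcp_rot()[:,0],ctrl.current_moment(),ctrl.current_tool_pos(),ctrl.current_time_s(),ctrl.current_joint_pos())
crop("side","pics/s2.png",(250,200,130,130),4.5)
E
```

```text
False
[-0.07500874 -0.37925045  0.10671801] [ 0.51371392 -0.20686073  0.17731887]
w 0.4897615545834173 f [-7.26294912  1.85894305 14.56756146] along y -7.494386706876261 perp -0.21757876738179593 [ 0.45228377  1.23417975 -0.09802828] [ 0.51394324 -0.20706549  0.18081284] 6.0667 [-2.45133994e+01  8.40484190e+00  1.13733982e+02 -1.55797872e-02
  5.78606952e+01 -8.51096652e+00]
```

View pics/s2.png

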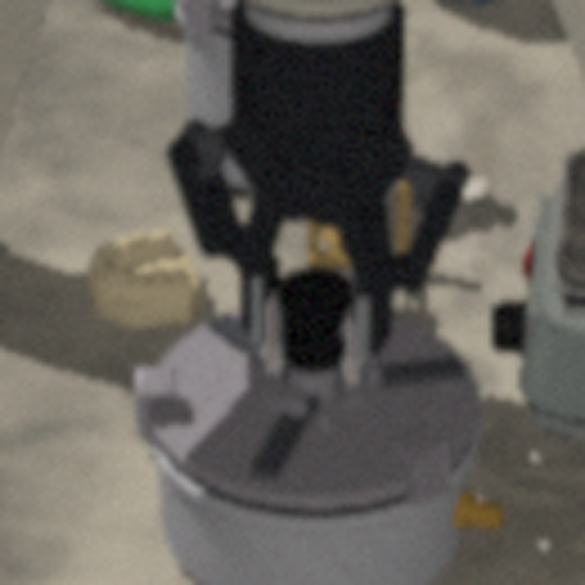

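```bash
python3 - <<'E'
from h import *
p=np.array([.514,-.207,.181]);y=R(-16)[:,1]
for d in (0,.0008,.0016):
    ctrl.line_to(p-d*y,speed=.01) if d else ctrl.line_to(p,speed=.02)
    ctrl.sleep(.1)
    f=ctrl.current_contact_force()
    print(d,f,f@y,ctrl.current_gripper_width(),ctrl.current_tool_pos(),ctrl.current_time_s())
    if f@y>-1.5: break
E
```

```text
0 [-3.03838543 -0.04870387  2.18048766] -2.9072589232891084 0.475725827732828 [ 0.5138956  -0.20705292  0.18121942] 6.5167
0.0008 [ 0.76860878 -0.40876081  2.15958422] 0.8515039274051719 0.4816889157412109 [ 0.51371863 -0.20697444  0.18124832] 6.8667
```

```bash
python3 - <<'E'
from h import *
p=np.array([.514,-.207,.181])-.0008*R(-16)[:,1]
for a in (10,25,40,52,61):
    q=ctrl.solve_ik(p,R(-16-a)); ctrl.movej(q)
    r=ctrl.current_tcp_rot()
    print(a,np.round(q,1),np.round(ctrl.current_contact_force(),1),np.round(ctrl.current_moment(),2),round(ctrl.current_gripper_width(),3),np.degrees(np.arctan2(r[1,1],r[0,1])),ctrl.current_tool_pos(),ctrl.current_time_s())
    if abs(ctrl.current_moment()[2])>2: break
crop("side","pics/s3.png",(250,200,130,130),4.5)
E
```

```text
10 [-24.5   8.3 113.8  -0.   57.9   1.5] [ 2.5 -0.3  0.8] [-0.22 -0.43 -0.08] 0.477 -25.80282996966332 [ 0.51386748 -0.20702354  0.18125636] 7.1583
25 [-24.5   8.3 113.8  -0.   57.9  16.5] [ 4.2 -2.  -0.7] [-0.48 -0.79 -0.04] 0.479 -40.69709525853401 [ 0.51402729 -0.20717044  0.18128045] 7.5167
40 [-24.5   8.3 113.8  -0.   57.9  31.5] [ 5.3 -3.3 -1.6] [-0.59 -0.89 -0.02] 0.479 -55.7612902577313 [ 0.51416884 -0.20737418  0.18126776] 7.875
52 [-24.5   8.3 113.8  -0.   57.9  43.5] [ 5.5 -4.2 -2.6] [-0.73 -0.88 -0.05] 0.484 -67.75826464404881 [ 0.51426004 -0.20755494  0.18128525] 8.1917
61 [-24.5   8.3 113.8  -0.   57.9  52.5] [ 6.3 -4.2 -2.8] [-0.79 -0.88  0.01] 0.478 -76.76123789334119 [ 0.51429781 -0.20771264  0.18132056] 8.4667
```

View pics/s3.png

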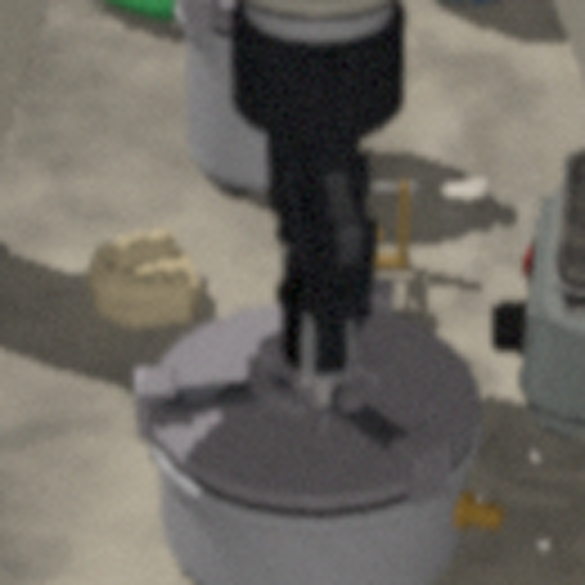

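```bash
python3 - <<'E'
from h import *
ctrl.open(); ctrl.sleep(.3)
print(ctrl.current_gripper_width(),ctrl.current_contact_force())
p=ctrl.current_tool_pos()
ctrl.line_to([p[0],p[1],.26],speed=.1)
print(ctrl.current_contact_force())
ctrl.line_to([.514,-.207,.30],speed=.15)
ctrl.move_to([.45,.0,.36],R(-16))
crop("side","pics/s4.png",(270,250,100,90),6.5);crop("top","pics/t4.png",(375,145,85,90),6.5)
crop("top","pics/t5.png",(0,0,640,400),1)
print(ctrl.current_time_s())
E
```

```text
0.9944290792017945 [ 0.1503539  -0.15661409  0.18068519]
[ 0.45263925 -0.02896582 -0.03879914]
11.7333
```

View pics/s4.png

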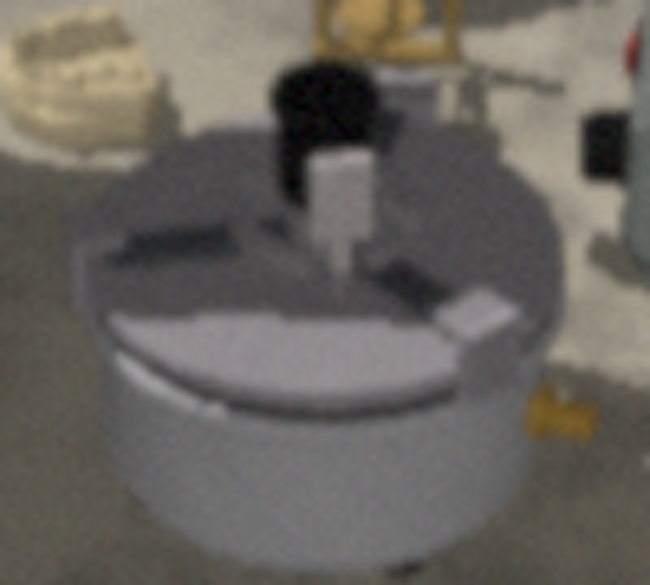

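View pics/t4.png

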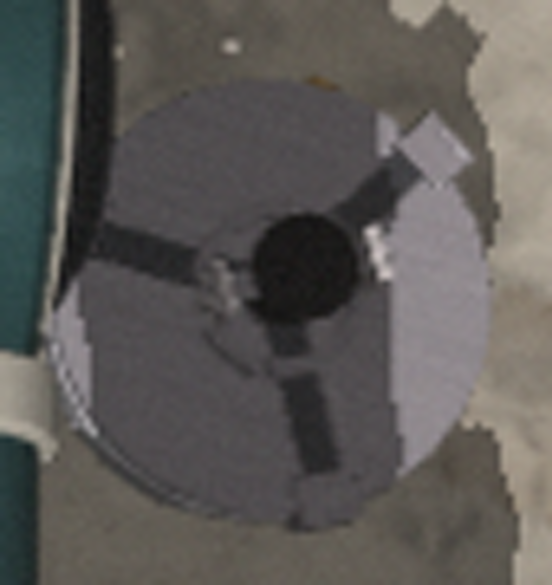

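```bash
python3 - <<'E'
from bench import ctrl
print(ctrl.current_contact_force(),ctrl.current_time_s());ctrl.sign_off()
E
```

```text
[0.89629107 0.73991719 0.42453361] 11.7333
the job is handed in; nothing more can be done
```

The wide pot's lid is locked, and I handed the job in at 11.7 s with the arm clear of everything.

- **Squeeze:** I closed on the two tabs at about (0.514, -0.207) m. Closing lifted the tool about 3.5 mm (15 N up) and left 7.5 N sideways. I reset the height and shifted 0.8 mm, which left about 1 N sideways and 2 N up.
- **Turn:** The tool turned about 60.8° clockwise. The moment about the knob axis stayed below 0.1 N m and the lateral force below 8 N.
- **Lock check:** After I let go, the top picture shows the tabs turned about 60° from where they started. They are 157 px apart in the enlarged crop against 158 px at the start, so they have sprung fully out. In that picture two of the arms lie at their lugs. The third arm's outer end is partly hidden behind the robot.
- **Slim pot:** I never touched it. I passed its knob with an estimated 40 mm or more of clearance, but did not check it in a picture at the end.

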